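# Close the seed portioner with its shutter

### The arm

A 6-joint arm with a two-finger parallel gripper is mounted at the origin on the work surface. World frame = base frame: x ahead of the robot, y to its left, z up, the work surface at z = 0. Lengths are in m, angles in rad, forces in N, time in s.
With the tool pointing down it reaches from about 0.35 to 0.875 m from the base axis. Payload 15.5 kg.
Tool frame: the origin (TCP) lies at the very end of the fingers, on their centre line; the grasp point (between the pads) lies 19 mm behind it; z points along the fingers, y is the line along which they close (so a half turn about z gives the same grasp; the last joint's range is limited). The gripper opens to 85 mm and grips with 20 to 120 N. Pads are 22 mm wide; open, the fingers measure 114 mm over their backs; the gripper's body (76 mm by 85 mm) begins 54 mm behind the grasp point. The pads swing forward as they close: fully open they stand 13 mm farther back than shut.
Start: joints at [-1.405, 0.494, 1.345, -0, 1.302, -0.096], TCP at [0.161, -0.604, 0.231] pointing down, gripper open.
Joint ranges: [-2.91, 2.91], [-0.82, 2.16], [0.22, 2.67], [-1.22, 4.37], [0.12, 2.79], [-3.08, 3.08]. Speed limits (rad/s): [1.89, 1.89, 2.57, 3.01, 3.01, 3.01].

### API

Orientations are given as a rotation vector (axis times angle).
In Python, from bench import r, viewer gives the robot as it stands.
- The arm moves only by the shell command python3 -m handwheel 'ROWS' [OPENING]. ROWS is JSON, a list that holds one entry, the list of rows, each a list of 6 numbers: the shift along the tool's x, y, z in mm, then the turn, a rotation vector about the tool's x, y, z in degrees. A call has 1 to 5 rows; each row shifts and turns the commanded pose from where the row before left it, along the tool's axes as they then stand; what a row does not reach is not made up. A row lasts 1/12 s, in which the tool goes at most 41.7 mm and 7.16 degrees, less where a joint would pass 70% of its speed; a pose out of reach is approached as far as the arm can. A call with a gripper value outside its range is refused whole. OPENING is the gripper command: -1 is shut, 1 is fully open, values between are in proportion, set as the call begins (- or left out, the last holds). The fingers move at their own pace and stop on an object; the grip force is fixed at half the most. Time passes only in rows, so rows that do not move let the fingers close. It gives the time, the measured TCP pose, the force, the opening and the grip force at its end, in the units of the state.
- r.sense(): the state, without advancing time (a new reading comes with each control period).
- viewer.get_image(name): name is "scene" or "top"; returns (picture, depth): 480x640x3 uint8, blue, green, red; 480x640 float32, m along the optical axis (not along the pixel's ray), 0 where there is no reading.
- viewer.camera_params(name): a dict with "mtx" (3x3 intrinsics, pixels), "k1" (the pictures are not rectified: a ray, as slopes to the right and down, at radius r is drawn at 1 + k1 r^2 times it, then the intrinsics apply), "extrinsics" (4x4, takes a point from camera to world coordinates). Camera axes: x right, y down, z forward; pixel columns grow to the right and rows downward; lengths in m; the calibration is good to about 2 mm. A picture is of the moment at which its call begins. camera_params takes no time and is no camera call.
- r.job_done(): hands the job in; it is judged then, once.
Trained networks look in the newest picture that a camera, given by its name, has taken for a name from the list of things; names that differ only in an ending like _2 or _b are one class to them, and where a whole thing is asked for, a point or a joint stands for the part that bears it (a point fixed in the world has none). Each returns a list of dicts, best first, with "conf" (0 to 1); they miss things now and then, are a little off and sometimes report something else, mostly with a low value. They report only what shows in the picture. A call takes as long as a camera call. They do not tell look-alikes from the thing itself.
- viewer.search_frame(camera, label): "position" ([x, y, z] in m, in the coordinates of the camera as it stood for that picture, good to about 4 mm: the middle of the surface that is visible of it).
- viewer.outline_of(camera, label): "region" (480x640 bool, what is visible of it).
- viewer.pinpoint(camera, label): "position" ([x, y, z] in m, in the coordinates of the camera as it stood for that picture, good to about 4 mm: a listed point, or the origin of a listed thing).
The state is a dict: "time": time; "joint_positions": joint angles; "joint_velocities": joint speeds; "tau": joint torques, N m; "ee_pos": TCP position; "tool_rot": TCP orientation; "wrist_force": force on the tool from outside, world axes, zero at the start; "moment": the same for the moment, N m; "opening": finger opening in m; "grip_force": force on a finger pad.
Only numpy, scipy, OpenCV 4.12 (cv2) and the standard library are available. Lean on these libraries where they do the work, as an engineer would, in place of code of your own. Each camera call takes 0.05 s, during which the arm holds its last target. There are 200 camera calls.

### The job

Close the seed portioner: pick up the red-handled shutter and slide its plate, nose first, into the portioner's slot until you feel it come up firmly against the stop hidden inside, then let go and leave it fully home. The stop is sprung and is set at a different depth every shift, so go gently and do not ram or force anything; leave everything else on the table, the blue-handled spare included, where it is.

Things in the scene. Friction and masses are not known exactly. Their poses are not given: they have to be found in the camera images.
- portioner: Fixed bench seed portioner: steel hopper (120 x 150 mm, top 236 mm above the table) on a low frame, with a horizontal aluminium slot at its foot. Origin: on the table, directly below the middle of the slot mouth. +x points horizontally INTO the slot, z up. The slot is covered from x = 0 on (cover top 73 mm above the table); the hopper body starts at x = 78 mm.
- slot_mouth (a point): Middle of the slot mouth, on the slot floor, 56 mm above the table. +x into the slot. Slot 43 mm wide, 11 mm high. Hidden inside, its front 75 to 110 mm in from the mouth (different each time, not measured), is the stop: a rubber-faced sprung buffer, 2.5 N per mm, 8 mm of travel, that springs back. Drag before the stop is mostly under 3 N; over 18 N on the stop is ramming.
- tray_front (a point): Middle of the front edge of the open tray before the mouth, level with the slot floor; +x into the slot. The tray floor runs 70 mm from here to the mouth between two cheeks 16 mm tall, 56 mm apart here and narrowing evenly to 43 mm at the mouth. A yellow lip above the mouth slopes from 11 mm above the floor at the mouth to 19 mm, 12 mm out, and guides the plate under the cover.
- shutter: Red-handled shutter, loose, 0.2 to 0.42 kg: flat steel plate 180 mm long (x), 40 wide (y), 8 thick, lying flat, with an upright red grip at its tail. Origin: centre of the plate's underside; +x to the nose (its end at x = +90 mm; the last 10 mm is 32 mm wide), z up.
- shutter_grip (a point): Middle of the red grip, 52 mm above the plate's underside, at x = -70 mm of the shutter, axes as the shutter's. The grip is a block 18 mm thick along x, 30 mm wide along y, its top 70 mm above the plate's underside. Closing the fingers on it along x holds the plate firmly.
- shutter_nose (a point): Middle of the nose end face of the red-handled shutter, 4 mm above the underside. Axes as the shutter's.
- spare: Bystander. The blue-handled spare shutter, of the same form but with a plate 52 mm wide: it belongs to another machine and does not fit. Loose, lying beside the red one (which of the two lies nearer the robot changes). Origin and axes as the shutter's.
- brush: Bystander. Wooden bench brush with pale bristles, 260 x 55 x 65 mm, lying bristles down, long along its x. Origin at the centre of its underside.
- rolling_pin: Bystander. Wooden rolling pin, 360 mm long along its x, 48 mm thick. Origin at the centre of its underside.
- scraper: Bystander. Steel dough scraper, 110 x 130 mm blade lying flat, black grip along one edge, 18 mm tall. Origin at the centre of its underside.
- jar: Bystander. Glass jar with red lid, 84 mm across, 130 mm tall. Origin at the centre of its underside.
- bun0: Bystander. Bread roll, 72 mm across, 46 mm tall, on the red board. Origin at the centre of its underside.
- bun1: Bystander. Bread roll, as the first, on the red board. Origin at the centre of its underside.
- bun2: Bystander. Bread roll, as the first, on the red board. Origin at the centre of its underside.
There are look-alikes about, which are no part of the job. What is shaped like the shutter but green, orange or yellow is not meant.

How it is judged:
By the outcome, as a careful person would: the job done as asked, in the order asked, and still so for the second after the job is handed in, with the robot touching nothing.
It also fails if it takes over 64 s, if anything falls off the work surface, if the arm or the gripper's body presses on something with over 40 N, if the wrist force passes 120 N, or if a joint passes its speed limit or range.

## Working session

There is one attempt and no reset: what is moved stays moved. The work goes in short steps, Python scripts to look and compute and a shell command to move; the robot and the scene stay as the last step left them, time stands still between calls to the robot, and variables do not carry over. Pictures are saved under pics/ and viewed, at most 10 in all, crops included, and the job is handed in when it is done.

```bash
mkdir -p pics; ls; cat > h.py <<'E'
import numpy as np, cv2
from bench import r, viewer
def w(cam,p):
    E=np.array(viewer.camera_params(cam)["extrinsics"]); return E[:3,:3]@np.array(p)+E[:3,3]
def px(cam,P):
    c=viewer.camera_params(cam);E=np.linalg.inv(np.array(c["extrinsics"]));q=E[:3,:3]@np.array(P)+E[:3,3]
    s=q[:2]/q[2];s=s*(1+c["k1"]*(s@s));M=np.array(c["mtx"]);return M[:2,:2]@s+M[:2,2]
def cloud(cam,depth):
    c=viewer.camera_params(cam);M=np.array(c["mtx"]);E=np.array(c["extrinsics"])
    u,v=np.meshgrid(np.arange(640.),np.arange(480.))
    uv=np.stack([u,v],-1).reshape(-1,1,2)
    n=cv2.undistortPoints(uv,M,np.array([c["k1"],0,0,0.])).reshape(480,640,2)
    P=np.dstack([n*depth[...,None],depth]); return P@E[:3,:3].T+E[:3,3]
E
python3 - <<'E'
from h import *
for c in("scene","top"):
    im,d=viewer.get_image(c);cv2.imwrite(f"pics/{c}0.png",im);np.savez(f"{c}0.npz",im=im,d=d)
    for l in("portioner","slot_mouth","tray_front","shutter","shutter_grip","shutter_nose","spare"):
        for x in viewer.pinpoint(c,l)[:3]:
            P=w(c,x["position"]);print(c,l,round(x["conf"],2),P.round(3),px(c,P).round())
s=r.sense();print(s["time"],s["ee_pos"],s["tool_rot"],s["wrist_force"],s["opening"])
E
```

```text
pics
scene portioner 0.88 [ 0.573  0.089 -0.002] [339. 257.]
scene portioner 0.56 [ 0.431 -0.231 -0.002] [210. 267.]
scene slot_mouth 0.7 [ 0.774  0.201 -0.003] [416. 292.]
scene slot_mouth 0.58 [0.575 0.093 0.057] [342. 243.]
scene tray_front 0.82 [0.584 0.022 0.055] [320. 256.]
scene shutter 0.93 [ 0.388  0.008 -0.   ] [282. 224.]
scene shutter 0.86 [0.273 0.255 0.003] [335. 172.]
scene shutter 0.73 [ 0.43  -0.229 -0.002] [211. 267.]
scene shutter_grip 0.83 [ 0.44  -0.301  0.051] [183. 267.]
scene shutter_grip 0.8 [ 0.348 -0.05   0.055] [256. 209.]
scene shutter_grip 0.59 [ 0.33  -0.243  0.049] [189. 232.]
scene shutter_nose 0.97 [0.441 0.08  0.004] [313. 226.]
scene shutter_nose 0.94 [0.181 0.261 0.004] [322. 155.]
scene shutter_nose 0.89 [ 0.421 -0.139  0.001] [240. 251.]
scene spare 0.67 [ 0.579 -0.244  0.001] [228. 308.]
scene spare 0.23 [ 0.418 -0.144  0.004] [238. 250.]
scene spare 0.17 [ 0.437 -0.302  0.052] [183. 266.]
top portioner 0.62 [0.573 0.081 0.003] [300. 232.]
top slot_mouth 0.74 [0.478 0.584 0.011] [110. 268.]
top slot_mouth 0.64 [0.574 0.086 0.053] [297. 230.]
top tray_front 0.63 [0.586 0.018 0.057] [324. 224.]
top shutter 0.94 [ 0.269  0.254 -0.001] [235. 348.]
top shutter 0.8 [0.392 0.003 0.   ] [330. 300.]
top shutter 0.68 [ 0.429 -0.235  0.   ] [420. 286.]
top shutter_grip 0.68 [0.345 0.25  0.053] [233. 320.]
top shutter_grip 0.66 [ 0.346 -0.049  0.051] [352. 319.]
top shutter_grip 0.62 [ 0.332 -0.252  0.05 ] [431. 324.]
top shutter_nose 0.95 [0.177 0.257 0.008] [233. 384.]
top shutter_nose 0.9 [ 0.173 -0.24   0.005] [424. 384.]
top shutter_nose 0.73 [0.443 0.08  0.002] [301. 281.]
top spare 0.87 [ 0.58  -0.248  0.   ] [424. 228.]
top spare 0.7 [ 0.777 -0.091  0.002] [364. 155.]
0.8 [ 0.16117211 -0.6038677   0.23128941] [ 3.11490140e+00  4.08519603e-01 -3.28472722e-05] [ 0.01805207 -0.59011838  0.99667337] 0.0856709763316596
```

View pics/scene0.png

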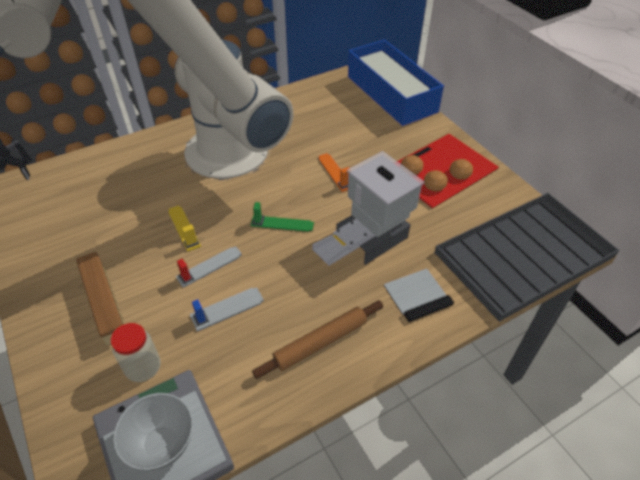

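View pics/top0.png

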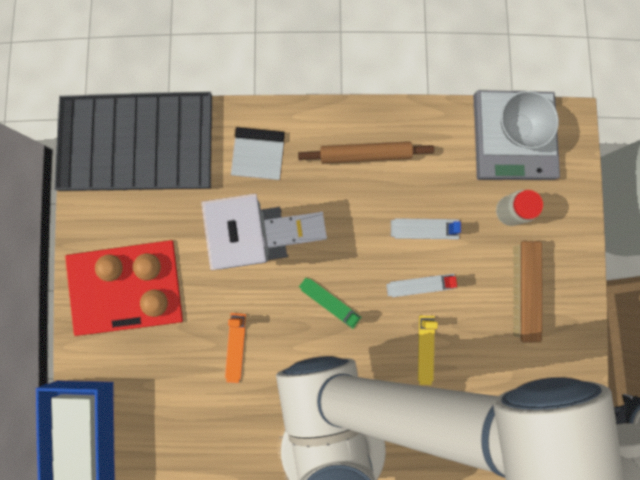

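Candidates in the top picture: red (420,286) with its grip at (451,282), blue spare (424,228), green (328,300), orange (235,348) and yellow (427,350). The one at (420,286) fits: it has a red grip and the narrower plate. I'll confirm with a crop and refine the poses with depth.

```bash
python3 - <<'E'
from h import *
z=np.load("top0.npz");im,d=z["im"],z["d"]
cv2.imwrite("pics/crop1.png",cv2.resize(im[195:310,255:475],None,fx=3.6,fy=3.6,interpolation=cv2.INTER_CUBIC)[:600,:800])
C=cloud("top",d);hsv=cv2.cvtColor(im,cv2.COLOR_BGR2HSV).astype(int)
def box(m,name):
    P=C[m];(c,s,a)=cv2.minAreaRect(P[:,:2].astype(np.float32));print(name,m.sum(),"c",np.round(c,4),"size",np.round(s,4),"ang",round(a,1),"z",np.percentile(P[:,2],[5,50,95]).round(4))
    e=np.linalg.svd(P[:,:2]-P[:,:2].mean(0),full_matrices=False)[2][0];print("   mean",P[:,:2].mean(0).round(4),"yaw",np.degrees(np.arctan2(e[1],e[0])).round(1))
roi=lambda x0,x1,y0,y1:(C[...,0]>x0)&(C[...,0]<x1)&(C[...,1]>y0)&(C[...,1]<y1)
sat=hsv[...,1]; red=((hsv[...,0]<8)|(hsv[...,0]>172))&(sat>130)
R=roi(.39,.48,-.34,-.12)
box(R&red&(C[...,2]>.05),"grip top")
box(R&(sat<70)&(C[...,2]<.02)&(C[...,2]>.003),"plate")
for l in("shutter",):
    for o in viewer.outline_of("top",l):
        m=o["region"]&(d>0)
        if abs(C[m][:,1].mean()+.23)<.04 and abs(C[m][:,0].mean()-.43)<.04: box(m&(C[...,2]<.02),"outline plate");break
T=roi(.5,.66,.0,.2)
box(T&(C[...,2]>.048)&(C[...,2]<.063),"floor");box(T&(C[...,2]>.064)&(C[...,2]<.085),"cover")
box(roi(.45,.7,.1,.35)&(C[...,2]>.21),"hopper top")
Y=T&(hsv[...,0]>15)&(hsv[...,0]<35)&(sat>110)&(C[...,2]>.05);box(Y,"lip")
E
```

```text
grip top 97 c [ 0.4391 -0.3032] size [0.0278 0.0192] ang 0.1 z [0.0578 0.0678 0.0721]
   mean [ 0.4389 -0.3027] yaw -178.9
plate 838 c [ 0.4296 -0.2336] size [0.0421 0.179 ] ang 6.8 z [0.0041 0.0079 0.013 ]
   mean [ 0.4289 -0.2234] yaw 97.6
outline plate 916 c [ 0.4299 -0.2342] size [0.0406 0.1775] ang 6.7 z [0.0022 0.0077 0.0133]
   mean [ 0.4289 -0.2254] yaw 97.5
floor 988 c [0.5747 0.0941] size [0.131  0.1535] ang 8.0 z [0.0507 0.0552 0.0599]
   mean [0.5728 0.0917] yaw -80.0
cover 1080 c [0.5706 0.0913] size [0.1005 0.1488] ang 7.5 z [0.0676 0.0724 0.0778]
   mean [0.5715 0.1132] yaw 98.5
hopper top 3931 c [0.5564 0.2251] size [0.1571 0.128 ] ang 8.0 z [0.2163 0.2203 0.2297]
   mean [0.5555 0.2239] yaw -171.8
lip 52 c [0.5759 0.0816] size [0.0363 0.0085] ang 7.4 z [0.0699 0.0742 0.079 ]
   mean [0.5756 0.0817] yaw -171.1
```

View pics/crop1.png

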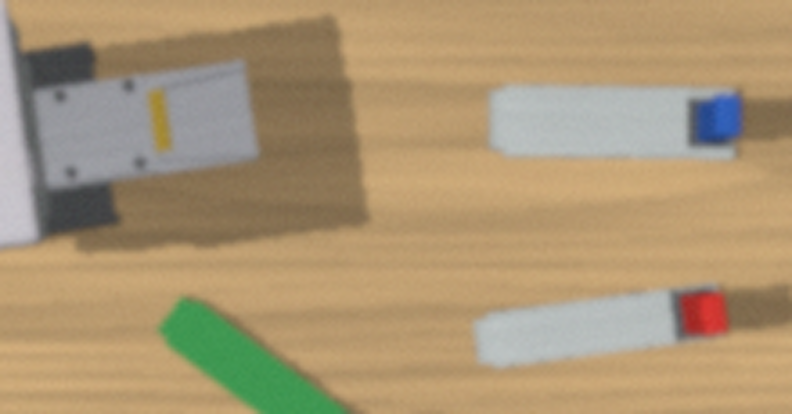

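The crop shows the red-gripped shutter at crop (600,325), with a clearly narrower plate than the blue one at (610,120). The portioner's tray and yellow lip are at (160,120). Red shutter: centre (0.430,-0.234), yaw 96.8°, grip (0.438,-0.3035). Slot mouth: (0.575,0.088), yaw 98.0°; lip, hopper and networks agree.

```bash
cat > to.py <<'E'
import sys,numpy as np
from scipy.spatial.transform import Rotation as Ro
from bench import r
# usage: to.py x y z yaw(of shutter x = -tool y)
x,y,z,a=map(float,sys.argv[1:]);a=np.radians(a);s=r.sense();R=Ro.from_rotvec(s["tool_rot"])
ty=-np.array([np.cos(a),np.sin(a),0]);tz=np.array([0,0,-1.]);D=Ro.from_matrix(np.column_stack([np.cross(ty,tz),ty,tz]))
dp=(np.array([x,y,z])-s["ee_pos"])*1000
print("t",s["time"],"turn deg",np.degrees((R.inv()*D).as_rotvec()).round(2),"shift now",R.inv().apply(dp).round(1),"shift after turn",D.inv().apply(dp).round(1),"F",np.round(s["wrist_force"],1),"open",round(s["opening"],4),"grip",np.round(s["grip_force"],1))
E
python3 -m handwheel '[[[0,0,0,0,0,4.1],[0,0,0,0,0,4.1],[25,-21.5,0,0,0,0],[25,-21.5,0,0,0,0],[25,-21.5,0,0,0,0]]]' 1
python3 -m handwheel '[[[25,-21.5,0,0,0,0],[25,-21.5,0,0,0,0],[25,-21.5,0,0,0,0],[25,-21.5,0,0,0,0],[25,-21.5,0,0,0,0]]]'
python3 -m handwheel '[[[25,-21.5,0,0,0,0],[25,-21.5,0,0,0,0],[25,-21.5,0,0,0,0],[25,-21.5,0,0,0,0],[0,0,0,0,0,0]]]'
python3 to.py .438 -.3035 .12 96.8
```

```text
time: 1.27
ee_pos: [0.2284, -0.5302, 0.2311]
tool_rot: [-3.136, -0.183, -0.0]
wrist_force: [0.2, -0.4, -0.4]
opening: 0.0853
grip_force: 0.0
time: 1.68
ee_pos: [0.3404, -0.4083, 0.2314]
tool_rot: [3.136, 0.184, 0.0]
wrist_force: [1.1, 0.4, 0.6]
opening: 0.0855
grip_force: 0.0
time: 2.1
ee_pos: [0.4317, -0.3087, 0.2314]
tool_rot: [-3.135, -0.19, -0.002]
wrist_force: [-0.2, -0.5, -0.1]
opening: 0.0852
grip_force: 0.0
t 2.1 turn deg [-0.05 -0.07  0.12] shift now [  6.8  -4.3 111.4] shift after turn [  6.9  -4.4 111.4] F [-0.2 -0.5 -0.1] open 0.0852 grip 0.0
```

```bash

python3 -m handwheel '[[[7,-4.4,20,0,0,0],[0,0,35,0,0,0],[0,0,35,0,0,0],[0,0,20,0,0,0],[0,0,0,0,0,0]]]'
python3 -m handwheel '[[[0,0,20,0,0,0],[0,0,25,0,0,0],[0,0,25,0,0,0],[0,0,16,0,0,0],[0,0,0,0,0,0]]]'
python3 to.py .438 -.3035 .035 96.8
python3 - <<'E'
from h import *
im,d=viewer.get_image("scene")
cv2.imwrite("pics/g1.png",cv2.resize(im[180:320,110:310],None,fx=4,fy=4,interpolation=cv2.INTER_CUBIC))
E
```

```text
time: 2.52
ee_pos: [0.4334, -0.3059, 0.1177]
tool_rot: [-3.132, -0.185, 0.007]
wrist_force: [-1.1, 1.1, -0.4]
opening: 0.0855
grip_force: 0.0
time: 2.93
ee_pos: [0.4346, -0.307, 0.0339]
tool_rot: [-3.134, -0.184, 0.003]
wrist_force: [-1.0, 0.7, 0.3]
opening: 0.0856
grip_force: 0.0
t 2.9333 turn deg [-0.11  0.1  -0.07] shift now [ 3.8 -3.1 -1.1] shift after turn [ 3.8 -3.  -1.1] F [-1.   0.7  0.3] open 0.0856 grip 0.0
```

View pics/g1.png

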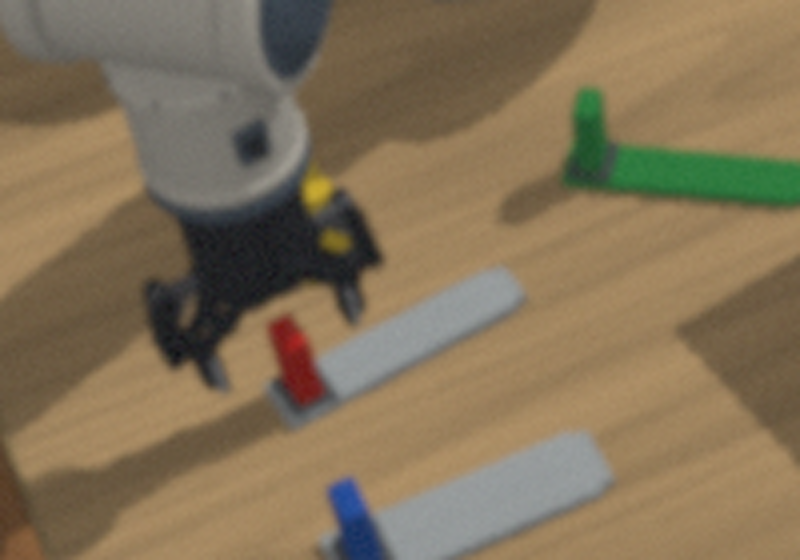

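The fingers straddle the red grip (crop (295,360)), about 5 mm short as computed. I'll correct that and close.

```bash

python3 -m handwheel '[[[3.8,-3,-1,0,0,0],[0,0,0,0,0,0],[0,0,0,0,0,0]]]'
python3 -m handwheel '[[[0,0,0,0,0,0],[0,0,0,0,0,0],[0,0,0,0,0,0],[0,0,0,0,0,0],[0,0,0,0,0,0]]]' -1
python3 -m handwheel '[[[0,0,0,0,0,0],[0,0,0,0,0,0],[0,0,0,0,0,0],[0,0,0,0,0,0],[0,0,0,0,0,0]]]'
python3 to.py .438 -.3035 .035 96.8
```

```text
time: 3.23
ee_pos: [0.4396, -0.3043, 0.0378]
tool_rot: [3.134, 0.185, 0.003]
wrist_force: [0.4, 0.8, 0.6]
opening: 0.0855
grip_force: 0.0
time: 3.65
ee_pos: [0.4386, -0.3038, 0.0363]
tool_rot: [-3.136, -0.185, 0.0]
wrist_force: [0.2, -0.5, 0.8]
opening: 0.0258
grip_force: 0.0
time: 4.07
ee_pos: [0.4386, -0.3038, 0.0364]
tool_rot: [-3.136, -0.185, 0.0]
wrist_force: [-1.0, 0.3, 6.0]
opening: 0.0175
grip_force: 59.3
t 4.0667 turn deg [-0.    0.   -0.06] shift now [-0.6 -0.4  1.4] shift after turn [-0.6 -0.4  1.4] F [-1.   0.3  6. ] open 0.0175 grip 59.3
```

```bash

python3 -m handwheel '[[[0,0,-10,0,0,0],[0,0,-20,0,0,0],[0,0,-30,0,0,0],[0,0,-35,0,0,0],[0,0,-35,0,0,0]]]'
python3 to.py .6008 -.0952 .165 98
```

```text
time: 4.48
ee_pos: [0.438, -0.3033, 0.1679]
tool_rot: [-3.135, -0.185, 0.002]
wrist_force: [0.1, -0.6, -3.7]
opening: 0.0172
grip_force: 59.2
t 4.4833 turn deg [-0.06  0.05 -1.26] shift now [ 186.1 -187.6    2.9] shift after turn [ 190.1 -183.4    2.9] F [ 0.1 -0.6 -3.7] open 0.0172 grip 59.2
```

```bash

python3 -m handwheel '[[[0,0,0,0,0,-1.2],[19,-18.3,0,0,0,0],[19,-18.3,0,0,0,0],[19,-18.3,0,0,0,0],[19,-18.3,0,0,0,0]]]'
python3 -m handwheel '[[[19,-18.3,0,0,0,0],[19,-18.3,0,0,0,0],[19,-18.3,0,0,0,0],[19,-18.3,0,0,0,0],[19,-18.3,0,0,0,0]]]'
python3 -m handwheel '[[[19,-18.3,0,0,0,0],[0,0,0,0,0,0],[0,0,0,0,0,0],[0,0,0,0,0,0],[0,0,0,0,0,0]]]'
python3 to.py .6008 -.0952 .165 98
python3 - <<'E'
from h import *
for c in("top","scene"):
    im,d=viewer.get_image(c);C=cloud(c,d);np.savez(f"{c}1.npz",im=im,d=d)
    hsv=cv2.cvtColor(im,cv2.COLOR_BGR2HSV)
    z=C[...,2];m=(z>.115)&(z<.155)&(C[...,0]>.53)&(C[...,0]<.65)&(C[...,1]>-.08)&(C[...,1]<.085)&(hsv[...,1]<70)
    m=cv2.morphologyEx(m.astype(np.uint8),cv2.MORPH_OPEN,np.ones((3,3)))>0
    P=C[m];(q,s,a)=cv2.minAreaRect(P[:,:2].astype(np.float32));print(c,m.sum(),np.round(q,4),np.round(s,4),round(a,1),P.mean(0).round(4))
    e=np.linalg.svd(P-P.mean(0),full_matrices=False)[2];print(e[0].round(3),"yaw",np.degrees(np.arctan2(*e[0][1::-1])).round(2),"nrm",e[2].round(3))
    u=np.array([-.1392,.9903]);v=np.array([-.9903,-.1392]);Q=P[:,:2]-np.array([.575,.088])
    print("along",np.percentile(Q@u,[0,1,50,99,100]).round(4),"lat",np.percentile(Q@v,[1,5,50,95,99]).round(4),"z",np.percentile(P[:,2],[5,50,95]).round(4))
    for x in viewer.pinpoint(c,"shutter_nose")[:4]:
        N=w(c,x["position"])
        if N[2]>.08: print("nose",x["conf"],N.round(4))
    if c=="top":cv2.imwrite("pics/t1.png",cv2.resize(im[170:300,240:420],None,fx=4.4,fy=4.4,interpolation=cv2.INTER_CUBIC))
E
```

```text
time: 4.9
ee_pos: [0.5041, -0.2198, 0.1664]
tool_rot: [-3.134, -0.217, 0.0]
wrist_force: [0.4, 0.4, -3.6]
opening: 0.0171
grip_force: 59.4
time: 5.32
ee_pos: [0.5855, -0.1158, 0.1662]
tool_rot: [-3.134, -0.218, 0.001]
wrist_force: [0.4, -0.4, -2.9]
opening: 0.0169
grip_force: 59.4
time: 5.73
ee_pos: [0.6008, -0.0969, 0.1662]
tool_rot: [-3.134, -0.217, 0.001]
wrist_force: [-0.5, -0.2, -3.9]
opening: 0.0176
grip_force: 59.6
t 5.7333 turn deg [-0.    0.04 -0.09] shift now [ 0.2 -1.7  1.2] shift after turn [ 0.2 -1.7  1.2] F [-0.5 -0.2 -3.9] open 0.0176 grip 59.6
top 668 [ 0.5886 -0.0092] [0.0406 0.1402] 7.8 [0.5856 0.0084 0.1369]
[-0.091  0.996 -0.005] yaw 95.24 nrm [-0.002 -0.006 -1.   ]
along [-0.1682 -0.1662 -0.0776 -0.0291 -0.028 ] lat [-0.0195 -0.0178  0.0007  0.0185  0.0199] z [0.1321 0.137  0.141 ]
nose 0.56 [0.577  0.058  0.1317]
scene 768 [ 0.5885 -0.0093] [0.0484 0.1466] 7.8 [ 0.5928 -0.0084  0.1361]
[ 0.164 -0.986  0.002] yaw -80.56 nrm [0.032 0.008 0.999]
along [-0.1717 -0.1679 -0.0987 -0.0269 -0.0249] lat [-0.0229 -0.0213 -0.0049  0.0162  0.0184] z [0.1313 0.1364 0.1399]
nose 0.6 [0.5779 0.0655 0.1315]
```

View pics/t1.png

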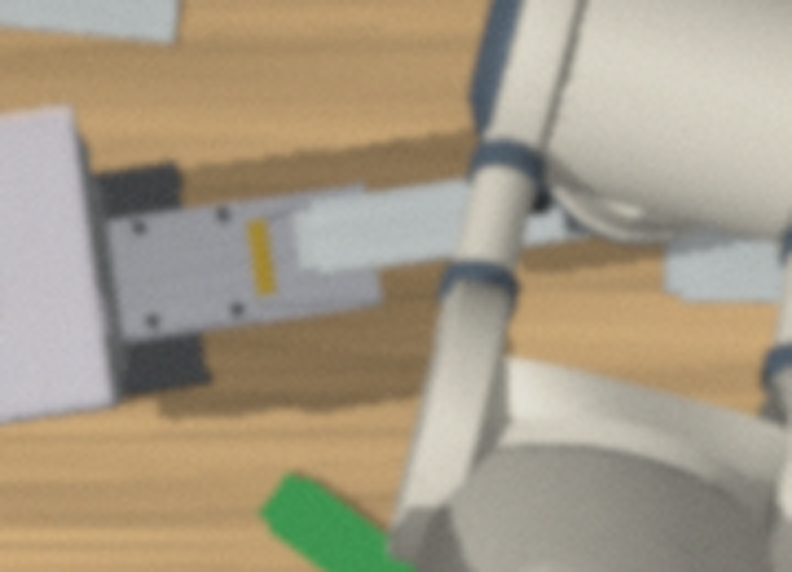

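The picture shows the plate held level and aligned with the tray: nose at crop (300,235), yellow lip at (262,258). It's laterally centred within about 0.5 mm and the nose is 27 mm before the mouth. I'll lower it onto the tray.

```bash

python3 -m handwheel '[[[0,0,20,0,0,0],[0,0,25,0,0,0],[0,0,15,0,0,0],[0,0,8,0,0,0],[0,0,0,0,0,0]]]'
python3 -m handwheel '[[[0,0,1,0,0,0],[0,0,1,0,0,0],[0,0,0,0,0,0],[0,0,0,0,0,0]]]'
python3 -m handwheel '[[[0,0,1,0,0,0],[0,0,0.5,0,0,0],[0,0,0,0,0,0],[0,0,0,0,0,0]]]'
python3 to.py .6008 -.0952 .0924 98
```

```text
time: 6.35
ee_pos: [0.6006, -0.0964, 0.0968]
tool_rot: [-3.133, -0.217, 0.004]
wrist_force: [-0.7, 0.2, -3.0]
opening: 0.0173
grip_force: 59.5
time: 6.68
ee_pos: [0.602, -0.0964, 0.0971]
tool_rot: [3.134, 0.218, 0.002]
wrist_force: [0.3, -0.8, -3.2]
opening: 0.0172
grip_force: 59.6
time: 7.02
ee_pos: [0.6015, -0.0963, 0.0948]
tool_rot: [-3.134, -0.218, -0.0]
wrist_force: [-0.2, 0.4, -3.0]
opening: 0.0172
grip_force: 59.6
t 7.0167 turn deg [-0.   -0.   -0.05] shift now [-0.6 -1.2  2.4] shift after turn [-0.6 -1.2  2.4] F [-0.2  0.4 -3. ] open 0.0172 grip 59.6
```

```bash

python3 -m handwheel '[[[0,0,1,0,0,0],[0,0,0,0,0,0],[0,0,0,0,0,0]]]'
python3 -m handwheel '[[[0,0,1,0,0,0],[0,0,0,0,0,0],[0,0,0,0,0,0]]]'
python3 to.py .6008 -.0952 .0924 98
```

```text
time: 7.27
ee_pos: [0.6015, -0.0963, 0.0937]
tool_rot: [-3.134, -0.218, 0.0]
wrist_force: [0.5, 0.2, -2.9]
opening: 0.0174
grip_force: 59.6
time: 7.52
ee_pos: [0.6015, -0.0963, 0.0927]
tool_rot: [-3.134, -0.218, 0.0]
wrist_force: [-0.7, -0.3, -3.5]
opening: 0.0172
grip_force: 59.5
t 7.5167 turn deg [-0.    0.   -0.06] shift now [-0.6 -1.2  0.3] shift after turn [-0.6 -1.2  0.3] F [-0.7 -0.3 -3.5] open 0.0172 grip 59.5
```

```bash

python3 -m handwheel '[[[0,-4,0,0,0,0],[0,-4,0,0,0,0],[0,-4,0,0,0,0],[0,-4,0,0,0,0],[0,0,0,0,0,0]]]'
python3 -m handwheel '[[[0,-3,0,0,0,0],[0,-3,0,0,0,0],[0,-3,0,0,0,0],[0,0,0,0,0,0]]]'
python3 to.py .575 .088 .0924 98
```

```text
time: 7.93
ee_pos: [0.5991, -0.0795, 0.0928]
tool_rot: [-3.134, -0.219, 0.0]
wrist_force: [0.4, 0.4, -3.4]
opening: 0.0171
grip_force: 59.5
time: 8.27
ee_pos: [0.5979, -0.071, 0.0928]
tool_rot: [-3.134, -0.218, 0.0]
wrist_force: [1.0, 1.1, -3.1]
opening: 0.0171
grip_force: 59.6
t 8.2667 turn deg [-0.01  0.01 -0.04] shift now [  -0.7 -160.6    0.4] shift after turn [  -0.6 -160.6    0.4] F [ 1.   1.1 -3.1] open 0.0171 grip 59.6
```

```bash

python3 -m handwheel '[[[0,-2,0,0,0,0],[0,-2,0,0,0,0],[0,0,0,0,0,0]]]'
python3 -m handwheel '[[[0,-2,0,0,0,0],[0,-2,0,0,0,0],[0,0,0,0,0,0]]]'
python3 -m handwheel '[[[0,-2,0,0,0,0],[0,-2,0,0,0,0],[0,0,0,0,0,0]]]'
python3 -m handwheel '[[[0,-2,0,0,0,0],[0,-2,0,0,0,0],[0,0,0,0,0,0]]]'
python3 to.py .575 .088 .0924 98
```

```text
time: 8.52
ee_pos: [0.5974, -0.0673, 0.0928]
tool_rot: [-3.134, -0.218, 0.0]
wrist_force: [-0.5, -0.4, -4.0]
opening: 0.0173
grip_force: 59.6
time: 8.77
ee_pos: [0.5969, -0.0633, 0.0927]
tool_rot: [-3.134, -0.218, 0.0]
wrist_force: [0.4, 0.3, -3.0]
opening: 0.0169
grip_force: 59.6
time: 9.02
ee_pos: [0.5963, -0.0593, 0.0927]
tool_rot: [-3.134, -0.218, 0.0]
wrist_force: [-0.4, 0.7, -3.2]
opening: 0.0171
grip_force: 59.6
time: 9.27
ee_pos: [0.5958, -0.0553, 0.0928]
tool_rot: [-3.134, -0.218, 0.0]
wrist_force: [-0.2, -0.3, -3.7]
opening: 0.0172
grip_force: 59.6
t 9.2667 turn deg [-0.01  0.   -0.05] shift now [  -0.8 -144.8    0.4] shift after turn [  -0.6 -144.8    0.4] F [-0.2 -0.3 -3.7] open 0.0172 grip 59.6
```

```bash

for k in 1; do
python3 -m handwheel '[[[0,-3,0,0,0,0],[0,-3,0,0,0,0],[0,-3,0,0,0,0],[0,0,0,0,0,0]]]'
python3 -m handwheel '[[[0,-3,0,0,0,0],[0,-3,0,0,0,0],[0,-3,0,0,0,0],[0,0,0,0,0,0]]]'
done
python3 to.py .575 .088 .0924 98
```

```text
time: 9.6
ee_pos: [0.5945, -0.0462, 0.0928]
tool_rot: [-3.134, -0.218, 0.0]
wrist_force: [0.4, -0.2, -3.7]
opening: 0.017
grip_force: 59.6
time: 9.93
ee_pos: [0.5932, -0.0373, 0.0928]
tool_rot: [-3.134, -0.218, 0.0]
wrist_force: [-0.4, -0.4, -4.3]
opening: 0.0173
grip_force: 59.6
t 9.9333 turn deg [-0.01  0.01 -0.04] shift now [  -0.7 -126.6    0.4] shift after turn [  -0.6 -126.6    0.4] F [-0.4 -0.4 -4.3] open 0.0173 grip 59.6
```

```bash

python3 -m handwheel '[[[0,-3,0,0,0,0],[0,-3,0,0,0,0],[0,-3,0,0,0,0],[0,0,0,0,0,0]]]'
python3 -m handwheel '[[[0,-3,0,0,0,0],[0,-3,0,0,0,0],[0,-3,0,0,0,0],[0,0,0,0,0,0]]]'
python3 -m handwheel '[[[0,-3,0,0,0,0],[0,-3,0,0,0,0],[0,-3,0,0,0,0],[0,0,0,0,0,0]]]'
python3 to.py .575 .088 .0924 98
```

```text
time: 10.27
ee_pos: [0.592, -0.0283, 0.0928]
tool_rot: [-3.134, -0.218, 0.0]
wrist_force: [-0.4, 0.3, -3.9]
opening: 0.0171
grip_force: 59.6
time: 10.6
ee_pos: [0.5907, -0.0195, 0.0928]
tool_rot: [-3.134, -0.218, 0.0]
wrist_force: [-0.0, 0.4, -3.6]
opening: 0.0172
grip_force: 59.6
time: 10.93
ee_pos: [0.5895, -0.0105, 0.0928]
tool_rot: [-3.134, -0.218, 0.0]
wrist_force: [0.6, 0.1, -3.8]
opening: 0.0172
grip_force: 59.6
t 10.9333 turn deg [-0.01  0.01 -0.04] shift now [ -0.7 -99.6   0.4] shift after turn [ -0.6 -99.6   0.4] F [ 0.6  0.1 -3.8] open 0.0172 grip 59.6
```

```bash

python3 -m handwheel '[[[0,-2,0,0,0,0],[0,-2,0,0,0,0],[0,-2,0,0,0,0],[0,0,0,0,0,0]]]' | grep -E "pos|wrist"
python3 -m handwheel '[[[0,-2,0,0,0,0],[0,0,0,0,0,0]]]' | grep -E "pos|wrist"
python3 -m handwheel '[[[0,-2,0,0,0,0],[0,0,0,0,0,0]]]' | grep -E "pos|wrist"
python3 -m handwheel '[[[0,-2,0,0,0,0],[0,0,0,0,0,0]]]' | grep -E "pos|wrist"
```

```text
ee_pos: [0.5887, -0.0048, 0.0928]
wrist_force: [0.0, -0.2, -3.2]
ee_pos: [0.5885, -0.003, 0.0928]
wrist_force: [-0.3, 0.5, -3.6]
ee_pos: [0.5882, -0.001, 0.0928]
wrist_force: [0.5, 0.1, -3.3]
ee_pos: [0.5879, 0.001, 0.0928]
wrist_force: [-0.4, 0.4, -3.6]
```

```bash

python3 -m handwheel '[[[0,-2,0,0,0,0],[0,0,0,0,0,0]]]' | grep -E "pos|wrist"
python3 -m handwheel '[[[0,-2,0,0,0,0],[0,0,0,0,0,0]]]' | grep -E "pos|wrist"
```

```text
ee_pos: [0.5876, 0.003, 0.0928]
wrist_force: [0.2, 0.3, -2.8]
ee_pos: [0.5874, 0.005, 0.0928]
wrist_force: [0.5, 0.2, -4.1]
```

```bash

python3 -m handwheel '[[[0,-2,0,0,0,0],[0,0,0,0,0,0]]]' | grep -E "pos|wrist"
python3 -m handwheel '[[[0,-2,0,0,0,0],[0,0,0,0,0,0]]]' | grep -E "pos|wrist"
python3 -m handwheel '[[[0,-2,0,0,0,0],[0,0,0,0,0,0]]]' | grep -E "pos|wrist"
```

```text
ee_pos: [0.5871, 0.007, 0.0928]
wrist_force: [0.7, 0.0, -3.9]
ee_pos: [0.5868, 0.0089, 0.0928]
wrist_force: [-0.7, -0.8, -3.8]
ee_pos: [0.5866, 0.0109, 0.0928]
wrist_force: [0.2, 0.5, -3.0]
```

```bash

python3 -m handwheel '[[[0,-2,0,0,0,0],[0,0,0,0,0,0]]]' | grep -E "pos|wrist"
python3 -m handwheel '[[[0,-2,0,0,0,0],[0,0,0,0,0,0]]]' | grep -E "pos|wrist"
python3 -m handwheel '[[[0,-2,0,0,0,0],[0,0,0,0,0,0]]]' | grep -E "pos|wrist"
```

```text
ee_pos: [0.5863, 0.0129, 0.0928]
wrist_force: [-0.4, 0.7, -2.8]
ee_pos: [0.586, 0.0149, 0.0928]
wrist_force: [0.1, 0.4, -3.6]
ee_pos: [0.5857, 0.0169, 0.0928]
wrist_force: [0.2, -0.1, -3.3]
```

```bash

python3 -m handwheel '[[[0,-2,0,0,0,0],[0,0,0,0,0,0]]]' | grep -E "pos|wrist"
python3 -m handwheel '[[[0,-2,0,0,0,0],[0,0,0,0,0,0]]]' | grep -E "pos|wrist"
python3 -m handwheel '[[[0,-2,0,0,0,0],[0,0,0,0,0,0]]]' | grep -E "pos|wrist"
```

```text
ee_pos: [0.5855, 0.0187, 0.0928]
wrist_force: [0.8, -1.9, -3.7]
ee_pos: [0.5854, 0.0204, 0.0929]
wrist_force: [0.5, -4.6, -3.5]
ee_pos: [0.5853, 0.022, 0.093]
wrist_force: [0.4, -9.5, -1.9]
```

Contact at about 90 mm in. One more slight press to be firm, then ease back to light contact before releasing, so the spring doesn't kick the plate out.

```bash

python3 -m handwheel '[[[0,-0.8,0,0,0,0],[0,0,0,0,0,0],[0,0,0,0,0,0],[0,0,0,0,0,0]]]' | grep -E "pos|wrist"
python3 -m handwheel '[[[0,1.5,0,0,0,0],[0,0,0,0,0,0],[0,0,0,0,0,0]]]' | grep -E "pos|wrist"
```

```text
ee_pos: [0.5853, 0.0225, 0.0931]
wrist_force: [0.4, -9.6, -0.1]
ee_pos: [0.5854, 0.0212, 0.093]
wrist_force: [0.2, -6.4, -2.0]
```

```bash

python3 -m handwheel '[[[0,1,0,0,0,0],[0,0,0,0,0,0],[0,0,0,0,0,0]]]' | grep -E "pos|wrist"
python3 -m handwheel '[[[0,0.5,0.3,0,0,0],[0,0,0,0,0,0],[0,0,0,0,0,0]]]' | grep -E "pos|wrist"
```

```text
ee_pos: [0.5854, 0.0204, 0.0929]
wrist_force: [0.1, -5.8, -1.9]
ee_pos: [0.5854, 0.0202, 0.0926]
wrist_force: [1.5, -5.1, -0.4]
```

```bash

python3 -m handwheel '[[[0,0.6,0,0,0,0],[0,0,0,0,0,0],[0,0,0,0,0,0]]]' | grep -E "pos|wrist"
python3 to.py .575 .088 .0924 98
```

```text
ee_pos: [0.5854, 0.0198, 0.0925]
wrist_force: [0.7, -4.1, -1.3]
t 14.9333 turn deg [-0.   -0.01 -0.06] shift now [ -0.9 -69.    0.1] shift after turn [ -0.8 -69.    0.1] F [ 0.7 -4.1 -1.3] open 0.0175 grip 60.0
```

```bash

python3 -m handwheel '[[[0,0.6,0,0,0,0],[0,0,0,0,0,0],[0,0,0,0,0,0]]]' | grep -E "pos|wrist"
python3 -m handwheel '[[[0,0,0,0,0,0],[0,0,0,0,0,0],[0,0,0,0,0,0],[0,0,0,0,0,0],[0,0,0,0,0,0]]]' 0.1
python3 - <<'E'
from h import *
im,d=viewer.get_image("scene");np.savez("scene2.npz",im=im,d=d)
cv2.imwrite("pics/rel.png",cv2.resize(im[170:290,250:430],None,fx=4.4,fy=4.4,interpolation=cv2.INTER_CUBIC))
C=cloud("scene",d);hsv=cv2.cvtColor(im,cv2.COLOR_BGR2HSV).astype(int)
m=((hsv[...,0]<8)|(hsv[...,0]>172))&(hsv[...,1]>130)&(C[...,0]>.54)&(C[...,0]<.64)&(C[...,1]>-.05)&(C[...,1]<.07)
P=C[m];print(m.sum(),P.mean(0).round(4),np.percentile(P,[2,98],axis=0).round(4))
E
```

```text
ee_pos: [0.5854, 0.0192, 0.0925]
wrist_force: [-0.7, -2.4, -1.1]
time: 15.6
ee_pos: [0.5854, 0.0193, 0.0925]
tool_rot: [-3.134, -0.218, -0.0]
wrist_force: [0.0, -0.6, -0.6]
opening: 0.0467
grip_force: 0.0
188 [0.5942 0.017  0.1065] [[ 0.5781 -0.0015  0.0712]
 [ 0.6046  0.0287  0.159 ]]
```

View pics/rel.png

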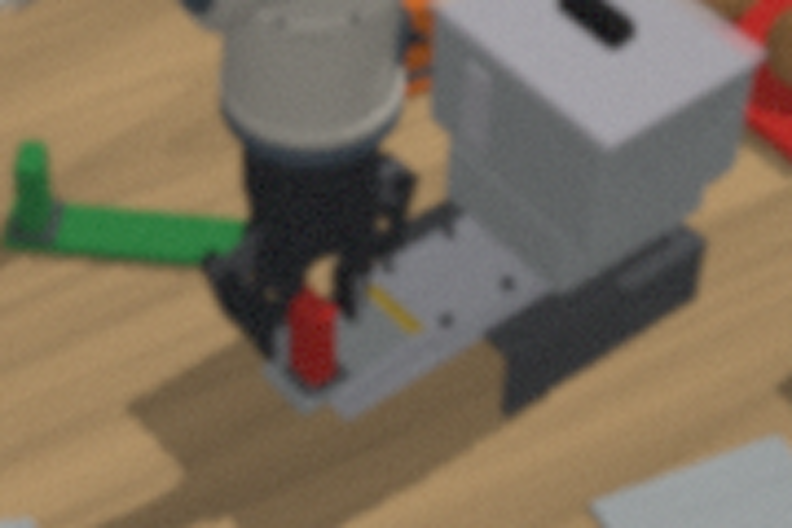

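The picture shows the plate in the slot, red grip at (315,340) between open fingers, and the lip at (395,308). I'll withdraw straight up and check.

```bash

python3 -m handwheel '[[[0,0,-10,0,0,0],[0,0,-15,0,0,0],[0,0,-20,0,0,0],[0,0,-25,0,0,0],[0,0,-25,0,0,0]]]' | grep -E "pos|wrist"
python3 -m handwheel '[[[0,0,-25,0,0,0],[0,20,-20,0,0,0],[0,35,0,0,0,0],[0,35,0,0,0,0],[0,35,0,0,0,0]]]' | grep -E "time|pos|wrist"
python3 -m handwheel '[[[0,35,0,0,0,0],[0,35,0,0,0,0],[0,0,0,0,0,0],[0,0,0,0,0,0]]]' | grep -E "time|pos|wrist"
python3 - <<'E'
from h import *
u=np.array([-.1392,.9903]);v=np.array([-.9903,-.1392])
for c in("scene","top"):
    im,d=viewer.get_image(c);C=cloud(c,d);hsv=cv2.cvtColor(im,cv2.COLOR_BGR2HSV).astype(int)
    m=((hsv[...,0]<8)|(hsv[...,0]>172))&(hsv[...,1]>130)&(C[...,0]>.54)&(C[...,0]<.64)&(C[...,1]>-.05)&(C[...,1]<.07)&(C[...,2]>.113)&(C[...,2]<.14)
    P=C[m];Q=P[:,:2]-[.575,.088]
    if len(P):print(c,m.sum(),P.mean(0).round(4),"along",np.percentile(Q@u,[2,50,98]).round(4),"lat",np.percentile(Q@v,[2,50,98]).round(4),"ztop",np.percentile(P[:,2],[50,95]).round(4))
    for x in viewer.pinpoint(c,"shutter_grip"):
        N=w(c,x["position"])
        if abs(N[1]-.02)<.04 and N[2]>.08: print(c,"grip",N.round(4),"along",((N[:2]-[.575,.088])@u).round(4))
    if c=="top":cv2.imwrite("pics/end.png",im)
E
```

```text
ee_pos: [0.5851, 0.0192, 0.189]
wrist_force: [0.4, -0.4, 0.8]
time: 16.48
ee_pos: [0.6028, -0.1058, 0.234]
wrist_force: [1.0, 1.0, 0.2]
time: 16.82
ee_pos: [0.6123, -0.1757, 0.2329]
wrist_force: [-0.1, 0.0, -0.6]
scene 87 [0.5895 0.0184 0.1222] along [-0.0782 -0.0716 -0.0615] lat [-0.0177 -0.0049  0.0106] ztop [0.1229 0.1276]
scene grip [0.5863 0.0209 0.1096] along -0.0681
top 88 [0.5847 0.0181 0.1245] along [-0.079  -0.0706 -0.0623] lat [-0.0145 -0.0001  0.0138] ztop [0.1248 0.129 ]
top grip [0.5847 0.0177 0.1122] along -0.071
```

View pics/end.png

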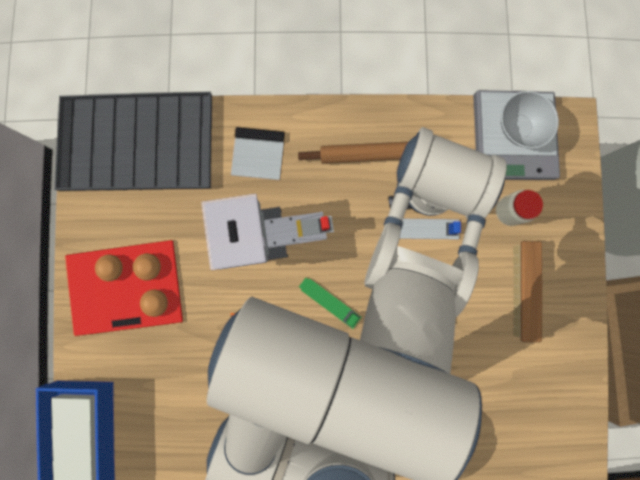

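The grip sits at the contact depth (nose about 90 mm in), and on backing off the force fell at about the buffer's 2.5 N/mm, so this is the sprung stop and not drag. Blue spare and bystanders are unmoved, and the arm is clear.

```bash
python3 -c "
from bench import r
print(r.job_done())"
```

```text
the job is handed in; nothing more can be done
None
```

The red-handled shutter is in the slot against the sprung stop, about 90 mm in. I pressed it to about 10 N, eased off to about 2 N, let go and handed the job in at about 17 s, with nothing else moved.

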